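# Set the vent wheel and shut the tea cabinet

### The arm

A 6-joint arm with a two-finger parallel gripper is mounted at the origin on the work surface. World frame = base frame: x ahead of the robot, y to its left, z up, the work surface at z = 0. Lengths are in m, angles in degrees, forces in N, time in s.
With the tool pointing down it reaches from about 0.3 to 0.875 m from the base axis. Payload 6.4 kg.
Tool frame: the origin (TCP) lies midway between the tips of the shut fingers; the grasp point (between the pads) lies 19 mm behind it; z points along the fingers, y is the line along which they close (so a half turn about z gives the same grasp; the last joint's range is limited). The gripper opens to 85 mm and grips with 20 to 120 N. Pads are 22 mm wide; open, the fingers measure 114 mm over their backs; the gripper's body (76 mm by 85 mm) begins 54 mm behind the grasp point. The pads swing forward as they close: fully open they stand 13 mm farther back than shut.
Start: joints at [-75.476, 10.359, 92.074, -0, 77.567, -11.82], TCP at [0.255, -0.515, 0.231] pointing down, gripper open.
Joint ranges: [-171.53, 171.53], [-51.25, 118.39], [17.06, 147.69], [-65.23, 245.23], [0, 150.52], [-178.68, 178.68]. Speed limits (degrees/s): [147.25, 147.25, 172.46, 180, 180, 180].

### API

Orientations are given as [roll, pitch, yaw] about the fixed x, y, z axes, in that order (R = Rz(yaw) Ry(pitch) Rx(roll)).
In Python, from workcell import manip gives the robot as it stands.
- The arm moves only by the shell command python3 -m creep 'ROWS' [FORCE]. ROWS is JSON, one flat list of numbers, 5 for each row, row after row: the gripper's target within -1 to 1 (shut at 1, half-way at 0, fully open at -1), then the shift along the tool's x, y, z as a fraction of full scale, then the turn about the tool's z as a fraction of full scale. A call has 1 to 8 rows; each row shifts and turns the commanded pose from where the row before left it, along the tool's axes as they then stand; what a row does not reach is not made up. Full scale, the value 1, is 200 mm for a shift and 0.5 rad for a turn. A row lasts 1/10 s, in which the tool goes at most 50 mm and 8.59 degrees, less where a joint would pass 70% of its speed; a pose out of reach is approached as far as the arm can. A call with a number of a shift or a turn outside -1 to 1 is refused whole. A call with a gripper value outside its range is refused whole. The fingers move at their own pace and stop on an object; FORCE is the grip in N (left out, the last holds). Time passes only in rows, so rows that do not move let the fingers close. It gives the time, the measured TCP pose, the force, the opening and the grip force at its end, in the units of the state.
- manip.sense(): the state, without advancing time (a new reading comes with each control period).
- manip.get_image(name): name is "side" or "top" or "wrist"; returns a dict with "img" (420x560x3 uint8, red, green, blue), "vfov" (degrees; the focal length in pixels is half the picture's height over the tangent of half this angle, whatever the lens; pixels are square), "cx", "cy" (the principal point, pixels), "k1" (the pictures are not rectified: a ray, as slopes to the right and down, at radius r is drawn at 1 + k1 r^2 times it, then the intrinsics apply), "extrinsics" (4x4, takes a point from camera to world coordinates). Camera axes: x right, y down, z forward; pixel columns grow to the right and rows downward; lengths in m; the calibration is good to about 2 mm. A picture is of the moment at which its call begins. There is no depth.
- manip.finish_job(): hands the job in; it is judged then, once.
Trained networks look in the newest picture that a camera, given by its name, has taken for a name from the list of things; names that differ only in an ending like _2 or _b are one class to them, and where a whole thing is asked for, a point or a joint stands for the part that bears it (a point fixed in the world has none). Each returns a list of dicts, best first, with "conf" (0 to 1); they miss things now and then, are a little off and sometimes report something else, mostly with a low value. They report only what shows in the picture. A call takes as long as a camera call.
- manip.outline_of(camera, thing): "pixels" (420x560 bool, what is visible of it) and "bbox" ([centre column, centre row, width, height] in pixels, round what is visible of it).
- manip.pinpoint(camera, thing): "position" ([column, row] in pixels: a listed point, or the origin of a listed thing).
The state is a dict: "time": time; "qpos": joint angles; "qvel": joint speeds; "joint_efforts": joint torques, N m; "tool_pos": TCP position; "orientation": TCP orientation; "force": force on the tool from outside, world axes, zero at the start; "torque": the same for the moment, N m; "gripper_width": finger opening in m; "grip_force": force on a finger pad.
Only numpy, scipy, OpenCV 4.12 (cv2) and the standard library are available. Lean on these libraries where they do the work, as an engineer would, in place of code of your own. Each camera call takes 0.05 s, during which the arm holds its last target. There are 200 camera calls.

### The job

Close up the tea cabinet for the night: first turn the vent wheel on its top until the white pointer at the back stands right over the red stud, then push the cabinet's door shut until its catch takes hold and it is fully home. Leave the teapot, the glass pitcher and the tea caddy where they stand.

Things in the scene. Friction and masses are not known exactly. Their poses are not given: they have to be found in the camera images.
- cabinet: Fixed light-bamboo tea cabinet, 180 mm deep (its x) by 200 mm wide (its y) by 150 mm high. Origin at the centre of its underside, on the table. Its front with the door opening is its -x side (towards the robot); its back is +x. Turned a little about the vertical.
- wheel_hub (a point): Centre of the vent wheel's top face (174 mm above the table), on its vertical axis. The wheel is a dark wooden disc, 110 mm in diameter, lying flat on the cabinet's top, its rim from 156 to 174 mm above the table. 98 mm behind the cabinet's front face (without door).
- wheel_post (a point): Middle of the light wooden finger post that stands upright on the wheel, diametrically opposite the pointer: 16 mm diameter, 35 mm tall (174 to 209 mm above the table), 40 mm from the wheel's axis, on the side near the robot. Push it sideways to turn the wheel (about 2 N).
- pointer_tip (a point): Tip of the white pointer that sticks out over the wheel's rim at the far (back) side, 72 mm from the wheel's axis. The pointer is a flat bar 8 mm wide and passes just above the studs.
- wheel (a joint): Angle of the vent wheel, rad: 0 when the pointer points straight to the cabinet's back (its +x), growing counter-clockwise seen from above (pointer towards the cabinet's +y); range -1.6 to 1.6. Stiff: stays where it is left.
- stud_red: Red stud, 18 mm diameter, 12 mm high, fixed on the cabinet's top behind the wheel, centre 72 mm from the wheel's axis; origin at the centre of its underside. The mark to set the pointer to. Three studs, one straight behind the axis and the others 43 degrees to either side; which colour is where varies.
- stud_green: Green stud, same size; not the mark wanted.
- stud_black: Black stud, same size; not the mark wanted.
- door_hinge (a point): On the door's vertical hinge axis, at table height: 98 mm to the cabinet's +y side (the robot's left) of the middle of its front face. The door is a wooden panel 196 mm wide, 14 mm thick (all on the outer side of the hinge axis), from 5 to 145 mm above the table, with a brass knob (24 mm diameter, 22 mm proud, 170 mm from the hinge, 65 mm above the table) outside.
- door_push (a point): Point on the door's outer face, 150 mm from the hinge, 115 mm above the table: a good place to push, above the knob.
- door (a joint): Opening angle of the door, rad: 0 fully home against the cabinet's front, growing as the free edge (the cabinet's -y side) swings out towards the robot. Stays where it is left. A spring roller catch resists from about 0.08 rad (about 3 N at the free edge) and pulls the door home once it is pushed past about 0.03 rad.
- teapot: Brown clay teapot, 145 mm long over spout and handle, 88 mm high, loose on the bamboo tray; origin at the centre of its underside. Leave alone.
- pitcher: Clear glass pitcher, 72 mm diameter, 85 mm high, loose on the bamboo tray; origin at the centre of its underside. Leave alone.
- caddy: Closed blue ceramic tea caddy, 94 mm diameter, 122 mm high, loose on a small turntable of 200 mm diameter; origin at the centre of its underside. Leave alone.

How it is judged:
By the outcome, as a careful person would: the job done as asked, in the order asked, and still so for the second after the job is handed in, with the robot touching nothing.
It also fails if it takes over 48 s, if anything falls off the work surface, if the arm or the gripper's body presses on something with over 40 N, if the wrist force passes 120 N, or if a joint passes its speed limit or range.

## Working session

There is one attempt and no reset: what is moved stays moved. The work goes in short steps, Python scripts to look and compute and a shell command to move; the robot and the scene stay as the last step left them, time stands still between calls to the robot, and variables do not carry over. Pictures are saved under pics/ and viewed, at most 10 in all, crops included, and the job is handed in when it is done.

```bash
mkdir -p pics; cat > h.py <<'E'
import numpy as np, cv2
from workcell import manip
from scipy.spatial.transform import Rotation as R
C={}
def cam(n):
    im=manip.get_image(n); C[n]=im; return im
def save(n,f): cv2.imwrite(f,cam(n)["img"][:,:,::-1])
def ray(n,p):
    im=C[n]; f=210/np.tan(np.radians(im["vfov"])/2)
    K=np.array([[f,0,im["cx"]],[0,f,im["cy"]],[0,0,1.]])
    s=cv2.undistortPoints(np.array([[p]],float),K,np.array([im["k1"],0,0,0,0.]))[0,0]
    E=np.array(im["extrinsics"]); return E[:3,3],E[:3,:3]@np.array([s[0],s[1],1])
def onz(n,p,z):
    o,d=ray(n,p); return o+d*(z-o[2])/d[2]
E
python3 - <<'E'
from h import *
s=manip.sense(); print(s["tool_pos"],s["orientation"],s["time"],s["force"])
Z=dict(wheel_hub=.174,wheel_post=.19,pointer_tip=.17,stud_red=.15,stud_green=.15,stud_black=.15,door_hinge=0,door_push=.115,cabinet=0,caddy=0,teapot=0,pitcher=0)
for n in("top","side"):
    save(n,f"pics/{n}0.png")
    for k,z in Z.items():
        for r in manip.pinpoint(n,k)[:1]: print(n,k,np.round(r["position"],1),round(r["conf"],2),onz(n,r["position"],z).round(4))
print(manip.sense()["time"])
E
```

```text
[ 0.25503985 -0.51473364  0.23039759] [-1.79901817e+02 -2.08994912e-02  2.63407651e+01] 0.0 [-0.72769561 -0.68195815  0.61024882]
top wheel_hub [298.2 181.3] 0.91 [ 0.6664 -0.0137  0.174 ]
top pointer_tip [280.8 159.4] 0.6 [0.7241 0.0318 0.17  ]
top stud_red [291.9 159.4] 0.54 [0.728  0.0025 0.15  ]
top stud_green [313.  160.8] 0.6 [ 0.7245 -0.0532  0.15  ]
top stud_black [274.8 172.2] 0.46 [0.6936 0.0474 0.15  ]
top door_push [329.5 246. ] 0.7 [ 0.5004 -0.1004  0.115 ]
top caddy [439.3 250.6] 0.86 [ 0.4898 -0.4307  0.    ]
top teapot [104.8 214.4] 0.6 [0.5873 0.555  0.    ]
top pitcher [110.6 249.3] 0.93 [0.484 0.534 0.   ]
side wheel_hub [260.6 186. ] 0.59 [ 0.6541 -0.0144  0.174 ]
side wheel_post [268.8 179.3] 0.56 [ 0.6311 -0.0324  0.19  ]
side pointer_tip [238.5 194.8] 0.66 [0.7134 0.0373 0.17  ]
side stud_red [264.2 227.2] 0.74 [0.6111 0.1514 0.15  ]
side stud_green [241.  183.5] 0.58 [ 0.7263 -0.0495  0.15  ]
side stud_black [244.1 205.3] 0.44 [0.6912 0.0607 0.15  ]
side door_hinge [291.8 242.8] 0.58 [0.5433 0.0412 0.    ]
side door_push [315.2 190.3] 0.97 [ 0.4883 -0.1015  0.115 ]
side cabinet [314.7 191.5] 0.73 [ 0.5008 -0.2502  0.    ]
side caddy [323.9 163.5] 0.57 [ 0.4853 -0.4432  0.    ]
side teapot [246.  365.5] 0.58 [0.5904 0.5171 0.    ]
side pitcher [286.8 371.7] 0.93 [0.4855 0.5179 0.    ]
1.3
```

View pics/top0.png

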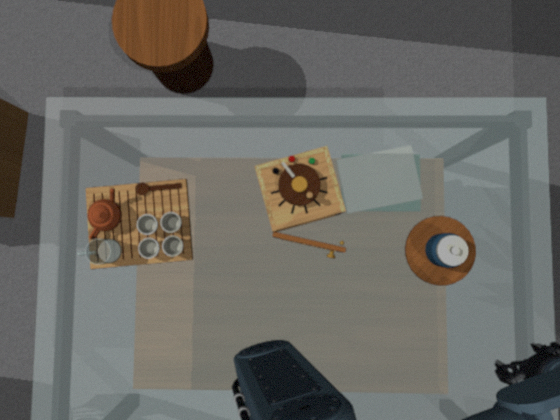

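View pics/side0.png

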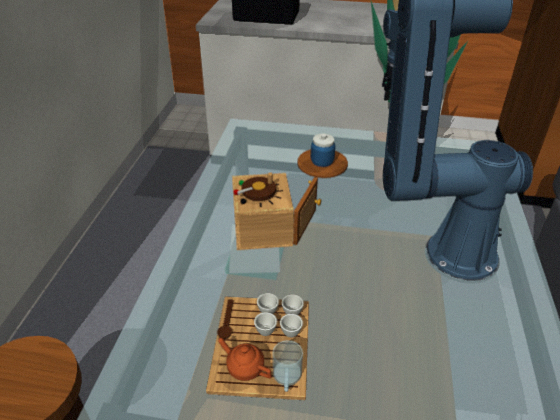

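Top view: the red stud (292,159) is the middle one, with black at (276,171) and green at (313,161). The pointer is near (281,160), about 23° counter-clockwise of red. The door runs from (275,236) to (345,250), partly open. The tool yaw already suits gripping the post tangentially, so I'm moving above the post for a closer look.

```bash
python3 -m creep '[0,0.2,-0.11,-0.06,0, 0,0.2,-0.11,-0.06,0, 0,0.2,-0.11,-0.06,0, 0,0.2,-0.11,-0.06,0, 0,0.2,-0.11,-0.06,0, 0,0.2,-0.11,-0.06,0, 0,0.2,-0.11,-0.04,0, 0,0.2,-0.11,-0.04,0]' 40
python3 -m creep '[0,0.2,-0.11,0,0, 0,0.2,-0.11,0,0, 0,0.2,-0.11,0,0, 0,0.2,-0.11,0,0, 0,0,0,0,0, 0,0,0,0,0]'
cat > look.py <<'E'
from h import *
import sys
Z=dict(wheel_hub=.174,wheel_post=.1915,pointer_tip=.166,stud_red=.15,stud_green=.15,stud_black=.15,door_push=.115,door_hinge=0)
n=sys.argv[1]; save(n,sys.argv[2])
s=manip.sense(); print(s["tool_pos"].round(4) if hasattr(s["tool_pos"],"round") else s["tool_pos"],s["orientation"],s["time"],s["force"],s["gripper_width"])
for k in sys.argv[3:]:
    for r in manip.pinpoint(n,k)[:1]: print(k,np.round(r["position"],1),round(r["conf"],2),onz(n,r["position"],Z[k]).round(4))
E
python3 look.py wrist pics/w1.png wheel_hub wheel_post pointer_tip stud_red stud_green stud_black door_push
```

```text
time: 2.1
tool_pos: [0.4647, -0.2139, 0.3201]
orientation: [179.9, -0.0, 26.3]
force: [0.5, -0.0, -0.2]
gripper_width: 0.0426
grip_force: 0.0
time: 2.7
tool_pos: [0.5683, -0.0647, 0.3189]
orientation: [-180.0, 0.0, 26.5]
force: [-0.4, -0.1, 0.6]
gripper_width: 0.0425
grip_force: 0.0
[ 0.568  -0.0657  0.319 ] [-1.79997633e+02  4.10668488e-02  2.63902467e+01] 2.75 [-0.37843047  0.49673488 -0.03658385] 0.042826056296356156
wheel_hub [275.1  50.8] 0.97 [ 0.6622 -0.0168  0.174 ]
wheel_post [282.4 104.4] 0.74 [ 0.6312 -0.038   0.1915]
door_push [266.5 251.8] 0.58 [ 0.4977 -0.0887  0.115 ]
```

View pics/w1.png

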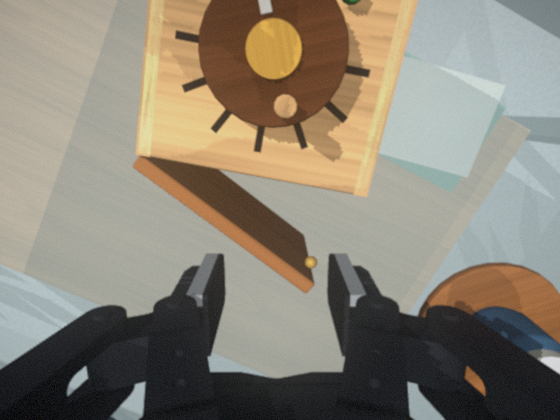

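Wrist view: the hub is at (275,51) and the post at (283,104), both well in line with the fingers. The cabinet's front edge runs (140,157)–(368,194), giving a cabinet yaw of about 17°. The door's knob is at (311,262). Next I grip the post.

```bash
python3 -m creep '[0,0.172,0.01,0,0, 0,0.172,0.01,0,0, 0,0,0,0.17,0, 0,0,0,0.17,0, 0,0,0,0.17,0, 0,0,0,0.16,0, 0,0,0,0,0, 0,0,0,0,0]' 20
python3 -m creep '[1,0,0,0,0, 1,0,0,0,0, 1,0,0,0,0, 1,0,0,0,0, 1,0,0,0,0, 1,0,0,0,0]' 20
```

```text
time: 3.9
tool_pos: [0.6315, -0.0391, 0.1856]
orientation: [-180.0, 0.0, 26.3]
force: [-0.1, -0.2, 0.9]
gripper_width: 0.0429
grip_force: 0.0
time: 4.5
tool_pos: [0.633, -0.0391, 0.188]
orientation: [179.8, -0.2, 26.3]
force: [0.8, -0.1, 5.5]
gripper_width: 0.0151
grip_force: 21.1
```

```bash
python3 -m creep '[1,0,-0.02,0,0, 1,0,-0.02,0,0, 1,0,-0.02,0,0, 1,0,-0.006,0,0, 1,0,0,0,0, 1,0,0,0,0]'
python3 look.py top pics/t2.png wheel_hub pointer_tip stud_red
python3 -c "
import cv2
a=cv2.imread('pics/t2.png')[130:250,240:360];cv2.imwrite('pics/t2c.png',cv2.resize(a,None,fx=5,fy=5,interpolation=cv2.INTER_CUBIC))"
```

```text
time: 5.1
tool_pos: [0.6261, -0.0294, 0.1879]
orientation: [179.7, 0.0, 26.3]
force: [-5.3, -6.5, 7.8]
gripper_width: 0.0151
grip_force: 21.4
[ 0.6261 -0.0294  0.1879] [1.79743167e+02 2.48450776e-02 2.62924849e+01] 5.15 [-4.85536026 -5.96679895  8.79812308] 0.01513009307255132
```

View pics/t2c.png

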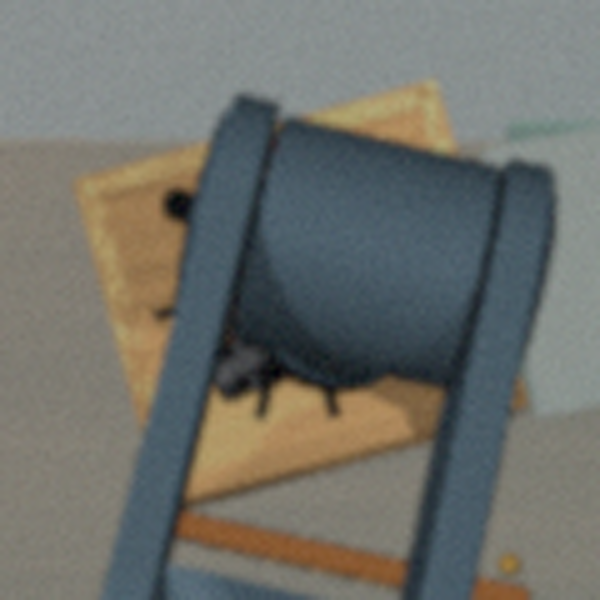

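The arm hides the pointer in the top view. I'll release, rise and look with the wrist camera.

```bash
python3 -m creep '[0,0,0,0,0, 0,0,0,0,0, 0,0,0,0,0, 0,0,0,-0.2,0, 0,0,0,-0.25,0, 0,0.1,0,-0.25,0, 0,0.15,0,-0.15,0, 0,0.15,0,0,0]'
python3 -m creep '[0,0,0,0,0, 0,0,0,0,0]'
python3 look.py wrist pics/w2.png wheel_hub wheel_post pointer_tip stud_red stud_green stud_black
```

```text
time: 6.1
tool_pos: [0.6989, 0.0083, 0.3596]
orientation: [179.6, -0.6, 26.3]
force: [1.3, 0.2, 0.5]
gripper_width: 0.0427
grip_force: 0.0
time: 6.3
tool_pos: [0.696, 0.0085, 0.3503]
orientation: [-179.9, 0.1, 26.4]
force: [-0.4, 0.1, -0.6]
gripper_width: 0.0425
grip_force: 0.0
[0.6956 0.0081 0.3505] [-1.79934401e+02  1.10817720e-01  2.63722828e+01] 6.35 [-0.69115944 -0.76370898 -0.13846751] 0.04287640336883962
wheel_hub [287.4 229. ] 0.63 [ 0.6638 -0.0184  0.174 ]
wheel_post [276.8 280.2] 0.9 [ 0.6216 -0.0286  0.1915]
stud_red [297.3 150.5] 0.81 [0.7291 0.0037 0.15  ]
stud_green [344.  176.2] 0.56 [ 0.7273 -0.0467  0.15  ]
stud_black [242.4 156.3] 0.58 [0.7018 0.0468 0.15  ]
```

View pics/w2.png

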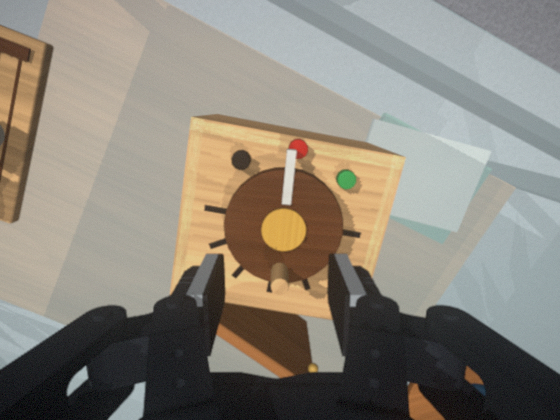

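The pointer tip (292,151) is still a little counter-clockwise of the red stud (298,149). I'll compute the remaining angle from colour masks.

```bash
cat > ang.py <<'E'
from h import *
cam("wrist"); im=C["wrist"]["img"].astype(int)
cols={}
def blob(m):
    n,l,s,c=cv2.connectedComponentsWithStats(m.astype(np.uint8)); i=1+np.argmax(s[1:,4]); return l==i
r,g,b=im[...,0],im[...,1],im[...,2]
def near(m,k):
    q=manip.pinpoint("wrist",k)
    if not q: return np.zeros_like(m)
    u,v=q[0]["position"]; Y,X=np.mgrid[:420,:560]; return m&(np.hypot(X-u,Y-v)<16)
S={}
for k,m in(("red",(r>120)&(g<70)&(b<70)),("green",(g>80)&(r<80)&(b<100)),("black",(r<60)&(g<60)&(b<60))):
    q=blob(near(m,"stud_"+k)); p=np.argwhere(q)[:,::-1]; (cx,cy),rad=cv2.minEnclosingCircle(p.astype(np.int32)); print(k,cx,cy,rad,len(p)); S[k]=onz("wrist",(cx,cy),.158)[:2]
Y,X=np.mgrid[:420,:560]; u,v=manip.pinpoint("wrist","wheel_hub")[0]["position"]
w=(im.min(2)>150)&(im.max(2)-im.min(2)<40)&(np.hypot(X-u,Y-v)<95)
p=np.argwhere(blob(w))[:,::-1]; W=np.array([onz("wrist",q,.172)[:2] for q in p])
c=W.mean(0); d=np.linalg.svd(W-c)[2][0]; d*=np.sign(d[0])
print("white",len(p),"col",p[:,0].min(),p[:,0].max(),"rows",p[:,1].min(),p[:,1].max(),"dir",np.degrees(np.arctan2(d[1],d[0])))
# hub: 72mm back of red along bisector of green-black
t=S["black"]-S["green"]; yaw=np.arctan2(-t[0],t[1]); e=np.array([np.cos(yaw),np.sin(yaw)])
hub=S["red"]-.072*e; a=lambda q:np.degrees(np.arctan2(*(q-hub)[::-1]))
print("yaw",np.degrees(yaw),"hub",hub,"netHub",onz("wrist",(u,v),.174)[:2],{k:a(x) for k,x in S.items()},"pointer c",a(c))
tip=c+d*((W-c)@d).max(); print("tip",tip,"angle",a(tip),"red",S["red"], "dt", np.linalg.norm(S["black"]-S["green"]))
E
python3 ang.py
```

```text
red 296.5 148.0 9.34087085723877 200
green 344.36956787109375 177.36956787109375 9.022490501403809 172Traceback (most recent call last):
  File "ang.py", line 13, in <module>
    q=blob(near(m,"stud_"+k)); p=np.argwhere(q)[:,::-1]; (cx,cy),rad=cv2.minEnclosingCircle(p.astype(np.int32)); print(k,cx,cy,rad,len(p)); S[k]=onz("wrist",(cx,cy),.158)[:2]
  File "ang.py", line 5, in blob
    n,l,s,c=cv2.connectedComponentsWithStats(m.astype(np.uint8)); i=1+np.argmax(s[1:,4]); return l==i
                                                                      ~~~~~~~~~^^^^^^^^^
    return _wrapfunc(a, 'argmax', axis=axis, out=out, **kwds)
    return bound(*args, **kwds)
ValueError: attempt to get argmax of an empty sequence
```

```bash
sed -i 's/    if not q: return np.zeros_like(m)/    import sys\n    if k=="stud_black": q=[{"position":(float(sys.argv[1]),float(sys.argv[2]))}]/; s/if len(q)==0//' ang.py; python3 ang.py 242 159
```

```text
red 296.875 148.125 9.125956535339355 188
green 344.2826232910156 178.28260803222656 8.885048866271973 187Traceback (most recent call last):
  File "ang.py", line 14, in <module>
    q=blob(near(m,"stud_"+k)); p=np.argwhere(q)[:,::-1]; (cx,cy),rad=cv2.minEnclosingCircle(p.astype(np.int32)); print(k,cx,cy,rad,len(p)); S[k]=onz("wrist",(cx,cy),.158)[:2]
  File "ang.py", line 5, in blob
    n,l,s,c=cv2.connectedComponentsWithStats(m.astype(np.uint8)); i=1+np.argmax(s[1:,4]); return l==i
                                                                      ~~~~~~~~~^^^^^^^^^
    return _wrapfunc(a, 'argmax', axis=axis, out=out, **kwds)
    return bound(*args, **kwds)
ValueError: attempt to get argmax of an empty sequence
```

```bash
sed -i 's/(r<60)&(g<60)&(b<60)/r<95/' ang.py; python3 ang.py 242 159
```

```text
red 297.0 148.5 9.013978004455566 189
green 344.5 178.5 8.860122680664062 189
black 240.52427673339844 159.65533447265625 9.667156219482422 270
white 496 col 281 294 rows 150 203 dir 20.952933361374146
yaw 15.980887392315937 hub [ 0.66246791 -0.01511137] netHub [ 0.66327282 -0.01649191] {'red': np.float64(15.98088739231595), 'green': np.float64(-26.555537088094212), 'black': np.float64(58.62504703051642)} pointer c 21.33480121136064
tip [0.72922705 0.01079391] angle 21.208289111979774 red [0.73168537 0.00471143] dt 0.09719914219031538
```

Pointer is at 21.2° and red at about 16°, so 5° (3.5 mm at the post) remains. Regripping.

```bash
python3 -m creep '[0,-0.2,0.007,0,0, 0,-0.196,0.007,0,0, 0,0,0,0.2,0, 0,0,0,0.2,0, 0,0,0,0.2,0, 0,0,0,0.19,0, 0,0,0,0,0, 0,0,0,0,0]' 20
python3 -m creep '[1,0,0,0,0, 1,0,0,0,0, 1,0,0,0,0, 1,0,0,0,0, 1,0,0,0,0, 1,0,0,0,0]' 20
python3 -m creep '[1,0,-0.008,0,0, 1,0,-0.008,0,0, 1,0,-0.004,0,0, 1,0,0,0,0, 1,0,0,0,0]'
```

```text
time: 8.1
tool_pos: [0.6264, -0.0297, 0.1941]
orientation: [-180.0, 0.0, 26.3]
force: [1.5, -0.6, 0.3]
gripper_width: 0.0425
grip_force: 0.0
time: 8.7
tool_pos: [0.628, -0.0299, 0.1968]
orientation: [179.8, -0.2, 26.4]
force: [-0.6, 0.3, 7.7]
gripper_width: 0.0147
grip_force: 19.7
time: 9.2
tool_pos: [0.6269, -0.0277, 0.1968]
orientation: [179.7, -0.3, 26.3]
force: [2.1, -3.7, 5.4]
gripper_width: 0.0145
grip_force: 19.8
```

```bash
python3 -m creep '[1,0,-0.006,0,0, 1,0,0,0,0, 1,0,0,0,0]'
python3 -m creep '[0,0,0,0,0, 0,0,0,0,0, 0,0,0,0,0, 0,0,0,-0.2,0, 0,0,0,-0.25,0, 0,0.1,0,-0.2,0, 0,0.15,0,-0.15,0, 0,0.15,0,0,0]'
python3 -m creep '[0,0,0,0,0, 0,0,0,0,0]'
python3 ang.py 242 159; python3 -c "
from h import *
save('wrist','pics/w3.png')
a=C['wrist']['img'][100:300,180:420,::-1];cv2.imwrite('pics/w3c.png',cv2.resize(a,None,fx=3,fy=3,interpolation=cv2.INTER_CUBIC))"
```

```text
time: 9.5
tool_pos: [0.6264, -0.0268, 0.1968]
orientation: [179.7, -0.2, 26.3]
force: [1.7, -4.3, 6.9]
gripper_width: 0.015
grip_force: 19.8
time: 10.3
tool_pos: [0.6982, 0.0108, 0.3609]
orientation: [179.7, -0.5, 26.3]
force: [0.1, -0.2, 0.1]
gripper_width: 0.0426
grip_force: 0.0
time: 10.5
tool_pos: [0.6955, 0.011, 0.3521]
orientation: [-179.9, 0.1, 26.4]
force: [0.2, 0.5, -0.1]
gripper_width: 0.0428
grip_force: 0.0
red 300.6071472167969 148.7857208251953 9.0468111038208 161
green 347.5857238769531 179.35714721679688 8.748104095458984 164
black 244.0 160.0 9.486932754516602 272
white 499 col 286 302 rows 150 204 dir 18.140932315208325
yaw 15.734973173699133 hub [ 0.66239879 -0.01473118] netHub [ 0.65874785 -0.01626755] {'red': np.float64(15.734973173699126), 'green': np.float64(-26.927412035999133), 'black': np.float64(58.6029646034988)} pointer c 17.668180909934996
tip [0.7305534  0.00718431] angle 17.82548375028859 red [0.73170069 0.00479436] dt 0.09711802751529912
```

View pics/w3c.png

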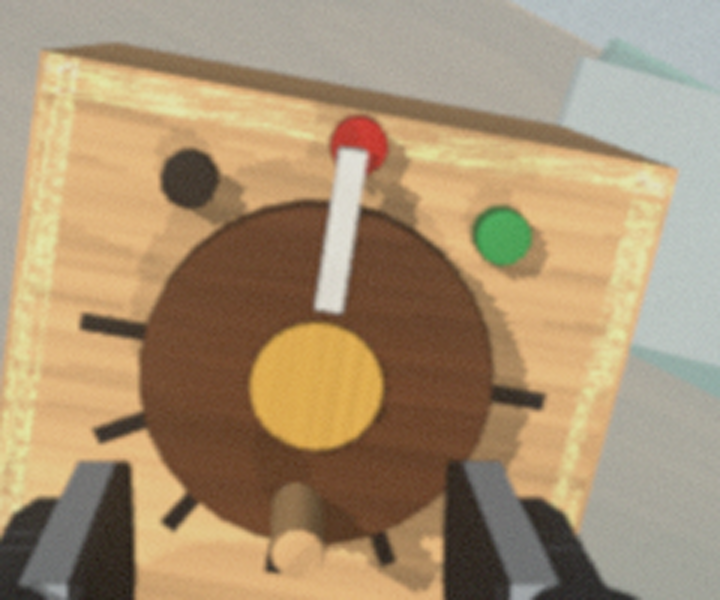

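The tip is still about 2° counter-clockwise of the stud centre: pointer at column 352 against the stud at 359 in the 3× crop. One more small correction.

```bash
python3 -m creep '[0,-0.2,0.008,0,0, 0,-0.194,0.008,0,0, 0,0,0,0.2,0, 0,0,0,0.2,0, 0,0,0,0.2,0, 0,0,0,0.19,0, 0,0,0,0,0, 0,0,0,0,0]' 20
python3 -m creep '[1,0,0,0,0, 1,0,0,0,0, 1,0,0,0,0, 1,0,0,0,0, 1,0,0,0,0, 1,0,0,0,0]' 20
python3 -m creep '[1,0,-0.008,0,0, 1,0,-0.008,0,0, 1,0,0,0,0, 1,0,0,0,0]'
```

```text
time: 11.6
tool_pos: [0.6265, -0.0276, 0.1963]
orientation: [-180.0, 0.0, 26.3]
force: [-0.1, 0.3, 1.0]
gripper_width: 0.0426
grip_force: 0.0
time: 12.2
tool_pos: [0.6281, -0.0276, 0.1989]
orientation: [179.8, -0.2, 26.4]
force: [-0.9, 1.2, 7.3]
gripper_width: 0.0143
grip_force: 19.5
time: 12.6
tool_pos: [0.6275, -0.026, 0.1989]
orientation: [179.7, -0.3, 26.3]
force: [2.4, -2.9, 6.4]
gripper_width: 0.0148
grip_force: 19.6
```

```bash
python3 -m creep '[1,0,-0.005,0,0, 1,0,0,0,0, 1,0,0,0,0]'
python3 -m creep '[0,0,0,0,0, 0,0,0,0,0, 0,0,0,0,0, 0,0,0,-0.2,0, 0,0,0,-0.25,0, 0,0.1,0,-0.2,0, 0,0.15,0,-0.15,0, 0,0.15,0,0,0]'
python3 -m creep '[0,0,0,0,0, 0,0,0,0,0]'
python3 ang.py 244 159; python3 -c "
from h import *
save('wrist','pics/w4.png')
a=C['wrist']['img'][100:300,180:420,::-1];cv2.imwrite('pics/w4c.png',cv2.resize(a,None,fx=3,fy=3,interpolation=cv2.INTER_CUBIC))"
```

```text
time: 12.9
tool_pos: [0.627, -0.0252, 0.1989]
orientation: [179.7, -0.3, 26.3]
force: [2.1, -3.3, 5.7]
gripper_width: 0.0149
grip_force: 19.6
time: 13.7
tool_pos: [0.6988, 0.0122, 0.3629]
orientation: [179.7, -0.5, 26.3]
force: [0.1, 0.6, 0.5]
gripper_width: 0.0427
grip_force: 0.0
time: 13.9
tool_pos: [0.6961, 0.0124, 0.3541]
orientation: [-179.9, 0.1, 26.4]
force: [0.3, -0.3, -0.5]
gripper_width: 0.0428
grip_force: 0.0
red 301.4285583496094 149.85714721679688 8.995570182800293 156
green 348.5526428222656 179.7763214111328 8.735235214233398 183
black 245.0 161.0 9.486932754516602 269
white 498 col 288 306 rows 152 205 dir 16.514190611777373
yaw 16.037901953073796 hub [ 0.66247439 -0.01501028] netHub [ 0.6622979  -0.01942615] {'red': np.float64(16.037901953073792), 'green': np.float64(-26.641575935700867), 'black': np.float64(58.9461612555438)} pointer c 16.352820797879893
tip [0.7310533  0.00518166] angle 16.40620320893148 red [0.73167209 0.00488139] dt 0.09761892588230611
```

View pics/w4c.png

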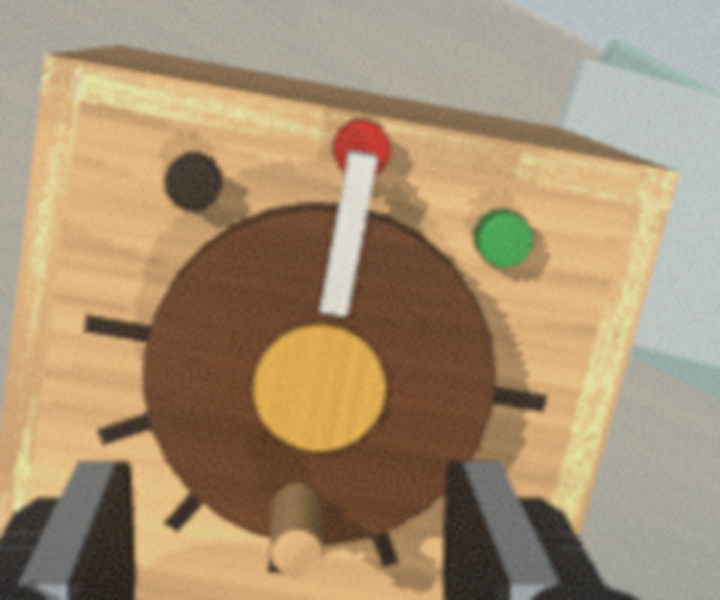

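The pointer is at 16.4° and red at 16.0°, centred over the red stud. Now to the door: I back off, shut the fingers, turn to the cabinet's yaw and descend in front of the door.

```bash
python3 -m creep '[1,-0.22,-0.018,0,0, 1,-0.22,-0.018,0,0, 1,-0.22,-0.018,0,0, 1,-0.22,-0.018,0,0, 1,-0.22,-0.018,0,0, 1,-0.22,-0.018,0,0, 1,0,0,0,0.18, 1,0,0,0,0.18]' 20
python3 -m creep '[1,0,0,0.2,0, 1,0,0,0.2,0, 1,0,0,0.2,0, 1,0,0,0.2,0, 1,0,0,0.2,0, 1,0,0,0.19,0, 1,0,0,0,0, 1,0,0,0,0]'
python3 look.py wrist pics/w5.png door_push
```

```text
time: 15.0
tool_pos: [0.449, -0.0865, 0.3565]
orientation: [179.9, -0.1, 15.7]
force: [0.6, -0.6, -0.2]
gripper_width: 0.0001
grip_force: 0.0
time: 15.8
tool_pos: [0.4502, -0.086, 0.1184]
orientation: [-180.0, 0.0, 16.0]
force: [0.8, 0.3, 0.4]
gripper_width: 0.0002
grip_force: 0.0
[ 0.4513 -0.0865  0.1196] [ 1.79908321e+02 -1.01123257e-01  1.60211587e+01] 15.85 [-0.34788493 -0.41754442  0.17777173] -0.00025863004599940164
door_push [319.1 167.3] 0.72 [ 0.4963 -0.0904  0.115 ]
```

View pics/w5.png

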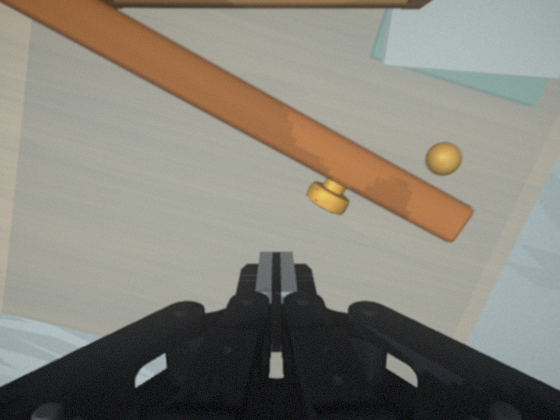

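The door's outer face runs from lower right (470,225) up to the left. The knob is at (328,196), below fingertip height, and the fingers are clear. I'll shift about 24 mm towards the free edge and push.

```bash
python3 -m creep '[1,0,0.12,0,0, 1,0.06,0.015,0,0, 1,0.06,0.015,0,0, 1,0.06,0.015,0,0, 1,0.06,0.015,0,0, 1,0.06,0.015,0,0, 1,0.06,0.01,0,0, 1,0.06,0,0,0]'
python3 -m creep '[1,0.04,0,0,0, 1,0.03,0,0,0, 1,0.02,0,0,0, 1,0,0,0,0]'
```

```text
time: 16.7
tool_pos: [0.5434, -0.1017, 0.1176]
orientation: [-180.0, 0.0, 16.0]
force: [0.3, -0.8, 0.2]
gripper_width: -0.0001
grip_force: 0.2
time: 17.1
tool_pos: [0.5589, -0.0974, 0.1175]
orientation: [-180.0, 0.2, 16.1]
force: [-6.0, -2.4, 3.5]
gripper_width: -0.0002
grip_force: 3.0
```

```bash
python3 -m creep '[1,0.015,0,0,0, 1,0.015,0,0,0, 1,0,0,0,0, 1,0,0,0,0]'
```

```text
time: 17.5
tool_pos: [0.5592, -0.0973, 0.1174]
orientation: [-179.9, 0.9, 16.1]
force: [-30.6, -10.3, 19.2]
gripper_width: -0.0002
grip_force: 16.0
```

The TCP stopped at the predicted home position with a firm stop. Backing off and checking.

```bash
python3 -m creep '[1,-0.05,0,0,0, 1,-0.15,0,0,0, 1,-0.2,0,0,0, 1,-0.1,0,-0.2,0, 1,-0.1,0,-0.2,0, 1,0,0,-0.25,0, 1,0,0,-0.25,0, 1,0,0,0,0]'
python3 -m creep '[1,0.15,-0.1,0,0, 1,0.15,-0.1,0,0, 1,0.15,0,0,0, 1,0.15,0,0,0, 1,0,0,0,0, 1,0,0,0,0]'
python3 -c "
from h import *
save('wrist','pics/w6.png');print(manip.sense()['tool_pos'],manip.sense()['force'],manip.sense()['time'])"
```

```text
time: 18.3
tool_pos: [0.4535, -0.1302, 0.3059]
orientation: [179.4, -0.6, 16.0]
force: [0.6, 0.3, 0.5]
gripper_width: -0.0001
grip_force: 0.0
time: 18.9
tool_pos: [0.5542, -0.0564, 0.2967]
orientation: [-179.9, 0.1, 16.1]
force: [0.3, -0.4, -0.4]
gripper_width: 0.0
grip_force: 0.0
[ 0.55383897 -0.05675971  0.29697157] [ 0.12054817 -0.84233495  0.20940396] 18.95
```

View pics/w6.png

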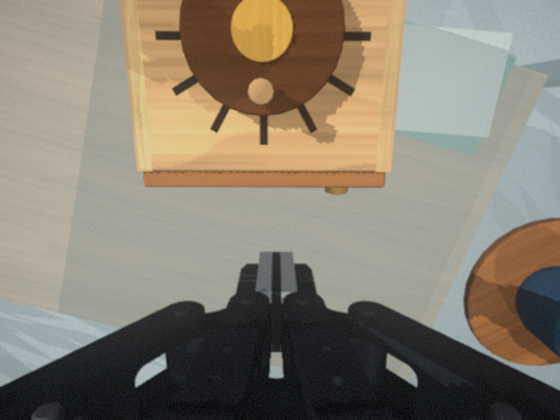

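The door lies flush along the cabinet front, (145,172)–(385,172), with the knob at (337,189). The post (260,91) still lines up with the hub (262,29), so the wheel hasn't moved, and the robot is clear.

```bash
python3 -c "
from workcell import manip
print(manip.finish_job())"
```

```text
the job is handed in; nothing more can be done
None
```

The job is handed in: the vent pointer stands over the red stud (within about half a degree by the wrist camera), the door was then pushed fully home against its stop and stayed flush, and the teapot, pitcher and caddy were not touched; it took about 19 s.

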